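Seat the keyed turntable spindle in the gear drive

ROBOT

A 6-joint arm with a two-finger parallel gripper is mounted at the origin on a cart in front of the work surface, level with it; the furniture and walls round the work are solid. World frame = base frame: x ahead of the robot, y to its left, z up, the work surface at z = 0. Lengths are in m, angles in rad, forces in N, time in s.
With the tool pointing down it reaches from about 0.375 to 0.975 m from the base axis. Payload 3.8 kg.
Tool frame: the origin (TCP) lies midway between the tips of the shut fingers; the grasp point (between the pads) lies 19 mm behind it; z points along the fingers, y is the direction in which the jaws open and shut (so a half turn about z gives the same grasp; the last joint's range is limited). The gripper opens to 85 mm and grips with 20 to 120 N. Pads are 22 mm wide; open, the fingers measure 114 mm over their backs; the gripper's body (76 mm by 85 mm) begins 54 mm behind the grasp point. The pads swing forward as they close: fully open they stand 13 mm farther back than shut.
Start: joints at [-0.037, 0.264, 1.604, -0, 1.274, -0.037], TCP at [0.675, -0, 0.231] pointing down, gripper open.
Joint ranges: [-2.63, 2.63], [-0.94, 2.18], [0.31, 2.57], [-1.31, 4.45], [0, 2.66], [-2.55, 2.55]. Speed limits (rad/s): [2.57, 2.57, 3.14, 3.14, 3.14, 3.14].

INTERFACE

Orientations are given as a rotation vector (axis times angle).
In Python, from workcell import bot gives the robot as it stands. The module is installed in compiled form; this text tells all that it offers.
- The arm moves only by the tool play_rows, never from a script. Its argument "series" is a list of rows, each an object with "translation": the shift along the tool's x, y, z in m, a list of three; "spin": the turn about the tool's z in units of 5 degrees (1.0 is 5 degrees). In form: [{"translation": [dx, dy, dz], "spin": spin}, ...]. A call has 1 to 5 rows; each row shifts and turns the commanded pose from where the row before left it, along the tool's axes as they then stand; what a row does not reach is not made up. A row lasts 1/10 s, in which the tool goes at most 50 mm and 8.59 degrees, less where a joint would pass 70% of its speed; a pose out of reach is approached as far as the arm can. A call is refused whole if a number of a shift passes 0.05 or a number of a turn 1, either way. A call with a gripper value outside its range is refused whole. "jaw" is the gripper's target within -1 to 1 (fully open at 1, half-way at 0, shut at -1), set as the call begins (left out, the last holds). The fingers move at their own pace and stop on an object; "force" is the grip in N (left out, the last holds). Time passes only in rows, so rows that do not move let the fingers close. It gives the time, the measured TCP pose, the force and the opening at its end, in the units of the state.
- bot.read_state(): the state, without advancing time (a new reading comes with each control period).
- bot.read_camera(name): name is "scene" or "side" or "wrist"; returns the picture (384x512x3 uint8, blue, green, red); there is no depth.
- bot.get_calibration(name): a dict with "fov_y" (degrees; the focal length in pixels is half the picture's height over the tangent of half this angle, whatever the lens; pixels are square), "cx", "cy" (the principal point, pixels), "R" (3x3) and "t" (3): a world point X has camera coordinates R X + t. Camera axes: x right, y down, z forward; pixel columns grow to the right and rows downward; lengths in m; the calibration is good to about 2 mm. A picture is of the moment at which its call begins: read the wrist's pose just before it. get_calibration takes no time and is no camera call; for the wrist camera it gives the pose at the moment of the call.
- bot.finish_job(): hands the job in, once; it reports no verdict.
The state is a dict: "time": time; "q": joint angles; "joint_vel": joint speeds; "joint_torque": joint torques, N m; "tool_pos": TCP position; "tcp_rot": TCP orientation; "wrist_force": force on the tool from outside, world axes, zero at the start; "torque": the same for the moment, N m; "width": opening from 0.0 (shut) to 1.0 (fully open).
Only numpy, scipy, OpenCV 4.12 (cv2) and the standard library are available. Lean on these libraries where they do the work, as an engineer would, in place of code of your own. Each camera call takes 0.05 s, during which the arm holds its last target. There are 200 camera calls.

TASK

Draw the keyed turntable spindle (two flats at its top) level out of its slot in the rack, leaving the plain spindle hanging. Put its nose into the gear drive's hub, turn it until the key slips down into the keyway, and keep pushing until the collar has pressed the hub's spring-loaded ring all the way down. Finish still gripping the spindle and holding it pressed home, while a workmate tightens the hub's grub screws: do not let go.

Things in the scene. Friction and masses are not known exactly. Their poses are not given: they have to be found in the camera images.
- keyed_spindle_grip (a point): Where the keyed steel spindle is gripped: middle of its top part (50 mm high, a 32 mm round with two flats 24 mm apart facing its own +y and -y), on its axis, 95 mm above the nose, 25 mm below the top. z up. 120 mm tall, 0.4 to 0.6 kg. A scribed line on the top face points to its -x, the key's side. At the start the key faces the rack's open front (rack -x) within 26 degrees.
- keyed_spindle_collar (a point): Centre of the collar's underside on the keyed spindle's axis, 45 mm below the grip point; same axes. Below it: shank 24 mm in diameter, 50 mm long, nose chamfered to 17 mm over 4 mm. Above it: collar 48 mm in diameter, 6 mm thick; neck 24 mm in diameter, 8 mm high, by which it hangs in the rack's slot; flange 48 mm in diameter, 6 mm thick; then the top part with the flats.
- keyed_spindle_key (a point): Middle of the key on the outside of the keyed spindle's shank, on its -x side: 8 mm wide (5 mm at its lower tip), stands 4.5 mm out of the shank, 16.5 mm from the axis, from 13.5 to 42 mm above the nose. The 13.5 mm of plain shank below the key enters the bore at any angle; then the key rests on the hub face until it is turned over the keyway.
- plain_spindle_center (a point): Centre of the plain spindle, which stays in the rack: steel, 105 mm tall, shank without key, flanges 42 mm in diameter, round threaded stud 20 mm in diameter on top (no flats). Hangs 100 mm beside the keyed one; which of the two slots each has varies.
- spindle_rack: Fixed rack, 200 mm wide (its y), 92 mm deep (its x). Origin under its middle at table height. Level steel fork plate 5 mm thick, top 84 mm above the table, two slots 28 mm wide at its y = -50 and 50 mm, open to its front, its -x. Spindles hang at its x = 0, flange on the plate, collar below it with 3 mm of play: they cannot be lifted, but slide out level to -x, clear after 72 mm.
- hub_mouth (a point): Centre of the top face of the gear drive's steel hub, on the bore's axis, 70 mm above the table. Bore 27 mm in diameter, 60 mm deep; keyway 10 mm wide all along it on this frame's -x side. The worm gear locks the hub; its angle varies. Grip point above this point: key resting on the face 81 mm, collar touching the raised ring 51 mm, fully home 46 mm.
- thrust_ring (a joint): Spring-loaded brass ring round the bore on the hub face (38 mm inside, 48 mm outside): 0 when up (top 6 mm above the hub face), 0.005 m when fully down (1 mm above the face). The spring takes 7.5 N to start and 13 N at the stop, more than the spindle's weight (4 to 6 N), so the ring comes up again when the spindle is let go.
- gear_drive: Fixed aluminium worm gear unit with motor: housing and motor up to 62 mm high, hub 70 mm, ring 76 mm. Origin under the hub's axis at table height. Housing and feet: -50 to 50 mm in its x, -71 to 89 mm in its y; the motor reaches to x = 157 mm between y = 4 and 86 mm.
Mind the look-alikes: they are no part of the job. Leave any purple or red look-alike of the part that bears keyed_spindle_grip alone.

How it is judged:
By the outcome, as a careful person would: the job done as asked, in the order asked, and still so for the second after the job is handed in, while the arm keeps its last pose, push and grip.
It also fails if it takes over 42 s, if anything falls off the work surface, if the arm or the gripper's body presses on something with over 40 N, if the wrist force passes 120 N, or if a joint passes its speed limit or range.

## Working session

There is one attempt and no reset: what is moved stays moved. The work goes in short steps, Python scripts to look and compute and a tool call to move; the robot and the scene stay as the last step left them, time stands still between calls to the robot, and variables do not carry over. Pictures are saved under pics/ and viewed, about 8 in all and at most 12, crops included, and the job is handed in when it is done.

Besides the shell and the picture viewer there is one more tool, called after "Request:" by a JSON object that holds its "op" and its "data", one argument or row to a line. play_rows: Moves the arm, as the interface text tells. Its arguments: {"type":"object","properties":{"series":{"type":"array","items":{"type":"object","properties":{"translation":{"type":"array","items":{"type":"number"}},"spin":{"type":"number"}}}},"jaw":{"type":"number"},"force":{"type":"number"}},"required":["series"]}

```bash
mkdir -p pics; cat > h.py <<'E'
import numpy as np, cv2
from workcell import bot
def snap(n,f):
    c=bot.get_calibration(n); im=bot.read_camera(n); cv2.imwrite(f'pics/{f}.png',im); np.save(f'pics/{f}.npy',np.array([c],dtype=object),allow_pickle=True); return im,c
def load(f): return cv2.imread(f'pics/{f}.png'), np.load(f'pics/{f}.npy',allow_pickle=True)[0]
def foc(c): return 192/np.tan(np.radians(c['fov_y'])/2)
def onz(c,u,v,z):
    R=np.array(c['R']);t=np.array(c['t']);o=-R.T@t
    d=R.T@np.array([(u-c['cx'])/foc(c),(v-c['cy'])/foc(c),1]); return o+d*(z-o[2])/d[2]
def proj(c,X):
    p=np.array(c['R'])@np.array(X)+np.array(c['t']); return p[:2]/p[2]*foc(c)+[c['cx'],c['cy']]
E
python3 - <<'E'
from h import *
ims=[snap(n,n+'0') for n in('scene','side','wrist')]
cv2.imwrite('pics/all.png',cv2.resize(np.vstack([np.hstack([ims[0][0],ims[1][0]]),np.hstack([ims[2][0],ims[2][0]*0])]),(800,600)))
for i,c in ims: print(c['fov_y'],c['cx'],c['cy'],-np.array(c['R']).T@np.array(c['t']),np.array(c['R'])[2])
print(bot.read_state())
E
```

```text
45.61079270426402 261.04257268284687 193.79281391669483 [-0.03980168  0.93500828  1.05867948] [ 0.42978305 -0.50004922 -0.75182266]
48.40554745131614 255.92872740462104 184.05372405435477 [ 0.09295247 -0.80142157  0.56837297] [ 0.32647368  0.86900066 -0.37182359]
60.87237834721216 252.39823921782636 187.6786988935271 [0.6745977  0.08240121 0.37228252] [-0.00187789 -0.31574474 -0.94884231]
{'time': 0.15, 'q': array([-3.68632284e-02,  2.64581154e-01,  1.60508037e+00,  2.05784054e-05,
        1.27370128e+00, -3.69019413e-02]), 'joint_vel': array([-2.45488326e-03, -2.53061106e-03, -2.60113051e-03,  5.96369133e-05,
       -7.09309564e-04,  9.92385110e-04]), 'joint_torque': array([-4.44535381e-04, -5.15905774e+01, -3.67958951e+01, -2.06692371e-04,
        8.09489022e-03,  2.50629785e-05]), 'tool_pos': array([6.74423997e-01, 5.10607991e-05, 2.30236484e-01]), 'tcp_rot': array([-2.22047823e+00, -2.22055077e+00,  1.86888418e-03]), 'wrist_force': array([ 0.4482936 ,  0.22870359, -0.51011828]), 'torque': array([ 0.01415747, -0.01257587,  0.0126782 ]), 'width': 1.0007933678519998}
```

View pics/all.png

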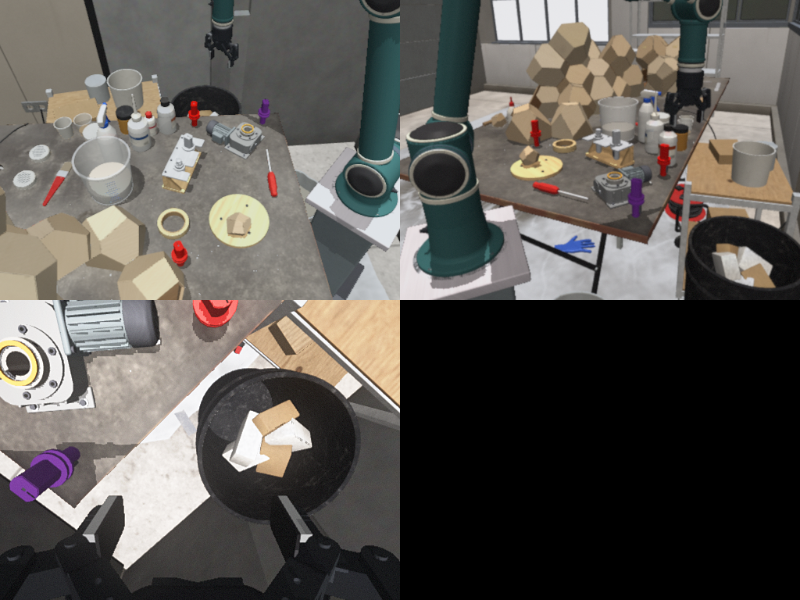

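The overview shows two red look-alikes and a purple one standing free. The rack with the two steel spindles is at scene pixel (234,205), and the gear drive is at (305,170). Next I'll enlarge both.

```bash
python3 - <<'E'
from h import *
a,c=load('scene0');b,d=load('side0')
A=cv2.resize(a[140:260,190:350],(800,600),interpolation=cv2.INTER_CUBIC)
B=cv2.resize(b[150:270,230:350],(600,600),interpolation=cv2.INTER_CUBIC)
cv2.imwrite('pics/cr1.png',cv2.resize(A,(800,600)))
for n,u,v,z in [('rackTopNear?',234,185,.1),('hub',317,160,.076)]: print(n,onz(c,u,v,z))
w,e=load('wrist0'); print('hub wrist',onz(e,18*1.28,(363-300)*1.28,.076))
E
```

```text
rackTopNear? [0.58836225 0.32185134 0.1       ]
hub [0.48077405 0.06598061 0.076     ]
hub wrist [0.47602702 0.08086524 0.076     ]
```

View pics/cr1.png

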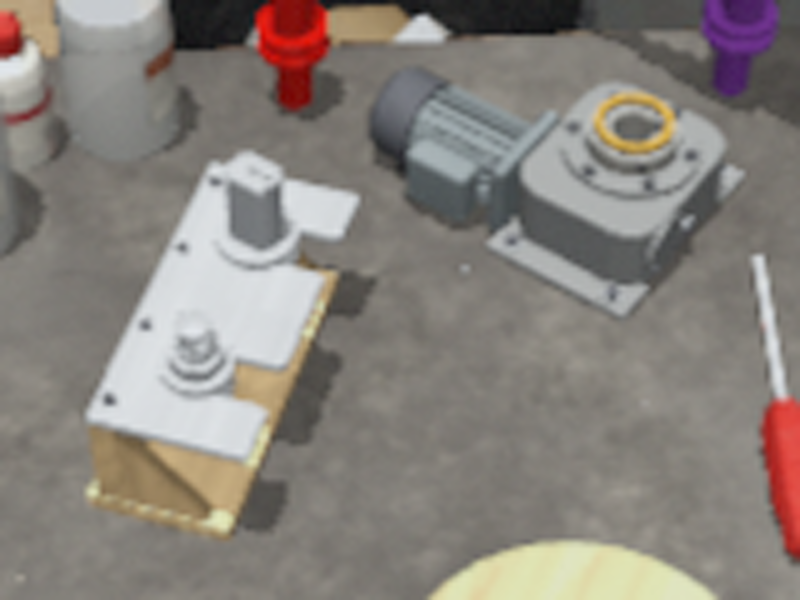

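The keyed spindle (a flat-sided block with a scribed line) is at crop (257,170), about scene (241,174). It is steel and has the flats and wide flange. The plain spindle, with a round stud, is at crop (195,345), about scene (229,209), so it's not the one to take. The red and purple parts are look-alikes. I'll work out a rough pose and then look from close by.

```bash
python3 - <<'E'
from h import *
a,c=load('scene0')
P=lambda u,v,z: onz(c,190+u/5,140+v/5,z)[:2]
for n,u,v,z in [('BL',88,415,.084),('BR',212,165,.084),('frontR',345,238,.084),('frontR2',360,197,.084),('frontL',248,460,.084),('top',257,168,.14),('flange',258,240,.09),('plain top',195,325,.125),('ring',635,122,.076),('motor end',400,115,.03)]: print(n,P(u,v,z).round(4))
E
```

```text
BL [0.5591 0.4592]
BR [0.6351 0.2794]
frontR [0.5372 0.2725]
frontR2 [0.5515 0.2424]
frontL [0.4733 0.4257]
top [0.5756 0.3025]
flange [0.5705 0.3099]
plain top [0.5332 0.3994]
ring [0.4696 0.0814]
motor end [0.6112 0.1332]
```

Request:
{"op": "play_rows", "data": {
  "series": [
    {"translation":[0.016,-0.04,0],"spin":0},
    {"translation":[0.016,-0.04,0],"spin":0},
    {"translation":[0.016,-0.04,0],"spin":0},
    {"translation":[0.016,-0.04,0],"spin":0},
    {"translation":[0.016,-0.04,0],"spin":0}
  ]
}}

```text
time: 0.65
tool_pos: [0.4731, 0.0804, 0.2308]
tcp_rot: [-2.221, -2.221, 0.001]
wrist_force: [0.3, 0.6, 0.6]
width: 0.999
```

Request:
{"op": "play_rows", "data": {
  "series": [
    {"translation":[0,0,0],"spin":0},
    {"translation":[0,0,0],"spin":0}
  ]
}}

```text
time: 0.85
tool_pos: [0.4744, 0.0803, 0.2314]
tcp_rot: [2.22, 2.222, 0.001]
wrist_force: [0.2, -0.3, -0.7]
width: 1.004
```

```bash
python3 - <<'E'
from h import *
im,c=snap('wrist','hub'); print(bot.read_state()['tool_pos'])
p=proj(c,[.4696,.0814,.076]); print(p)
x,y=int(p[0]),int(p[1]); y0=max(0,y-100);x0=max(0,x-130); print(x0,y0)
cv2.imwrite('pics/hubc.png',cv2.resize(im[y0:y0+195,x0:x0+260],(780,585),interpolation=cv2.INTER_CUBIC))
E
```

```text
[0.47544096 0.0799999  0.23160003]
[247.13965201 169.748971  ]
117 69
```

View pics/hubc.png

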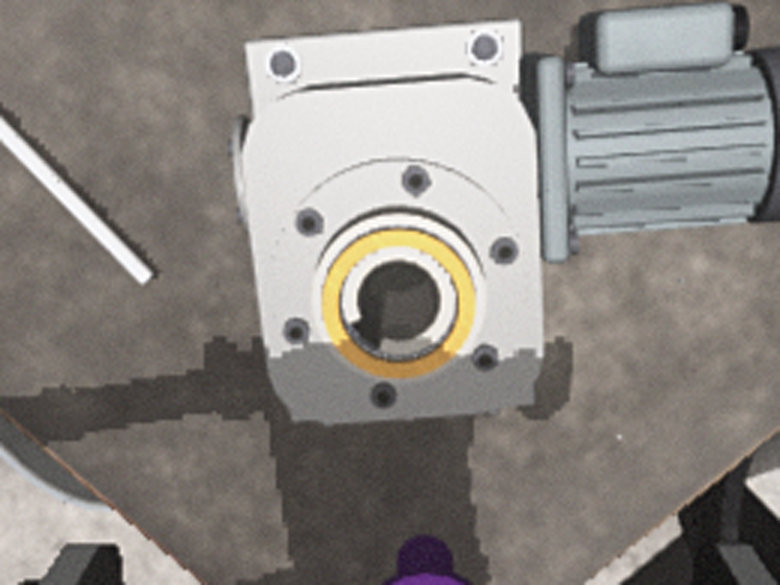

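The keyway notch shows as a dark patch at the lower left of the bore, around crop (362,330). The drive is otherwise clear. Next I'll measure the ring centre and the keyway angle.

```bash
python3 - <<'E'
from h import *
im,c=load('hub')
hsv=cv2.cvtColor(im,cv2.COLOR_BGR2HSV)
m=cv2.inRange(hsv,(12,110,60),(35,255,255)); m[:130]=0;m[220:]=0
cn=max(cv2.findContours(m,cv2.RETR_EXTERNAL,cv2.CHAIN_APPROX_NONE)[0],key=cv2.contourArea)
W=np.array([onz(c,*p,.076)[:2] for p in cn[:,0].astype(float)],np.float32)
(o,r)=cv2.minEnclosingCircle(W); e=cv2.fitEllipse(W*1000); print('ring',o,r,e)
cen=np.array(e[0])/1000
g=cv2.cvtColor(im,cv2.COLOR_BGR2GRAY)
for rr in(.0145,.0155,.0165):
    vals=[]
    for th in range(0,360,10):
        u,v=proj(c,[cen[0]+rr*np.cos(np.radians(th)),cen[1]+rr*np.sin(np.radians(th)),.07]); vals.append(int(cv2.getRectSubPix(g,(1,1),(float(u),float(v)))[0,0]))
    print(rr,vals)
u,v=map(int,proj(c,[*cen,.07])); print(u,v)
k=im[v-32:v+32,u-32:u+32]; k=(255*(k/255.)**.5).astype(np.uint8)
cv2.imwrite('pics/key.png',cv2.resize(k,(600,600),interpolation=cv2.INTER_CUBIC))
E
```

```text
ring (0.471530556678772, 0.08090898394584656) 0.02425796166062355 ((471.6969909667969, 80.93840789794922), (46.68126678466797, 47.58745193481445), 175.19964599609375)
0.0145 [235, 242, 239, 237, 242, 240, 244, 244, 242, 244, 241, 242, 243, 239, 241, 239, 238, 240, 236, 239, 238, 74, 47, 49, 50, 123, 145, 140, 138, 146, 179, 229, 230, 229, 232, 242]
0.0155 [237, 237, 238, 238, 238, 239, 239, 239, 239, 239, 237, 239, 238, 237, 237, 237, 236, 238, 235, 236, 241, 73, 47, 48, 44, 137, 151, 150, 151, 152, 159, 223, 235, 236, 235, 237]
0.0165 [236, 237, 235, 233, 223, 229, 235, 236, 237, 236, 237, 236, 234, 230, 230, 236, 237, 238, 236, 236, 241, 69, 59, 53, 50, 128, 150, 151, 152, 153, 150, 213, 236, 235, 235, 236]
249 168
```

View pics/key.png

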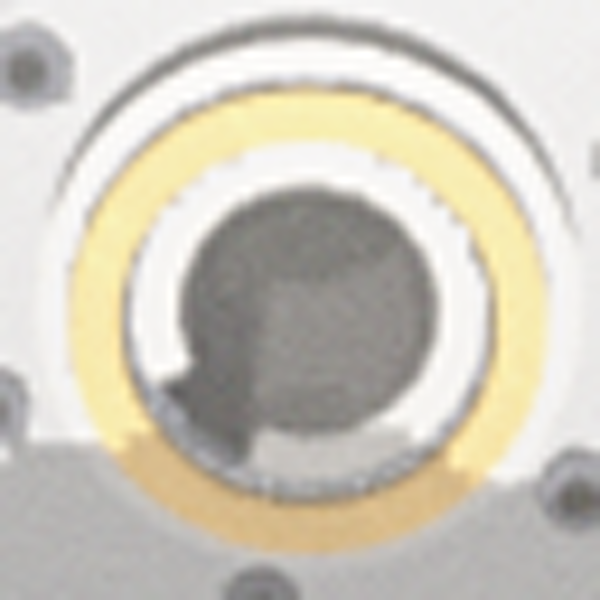

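Request:
{"op": "play_rows", "data": {
  "series": [
    {"translation":[0.045,0.02,-0.003],"spin":0},
    {"translation":[0.045,0.02,-0.003],"spin":0},
    {"translation":[0.045,0.02,-0.003],"spin":0},
    {"translation":[0.045,0.02,-0.003],"spin":0},
    {"translation":[0.045,0.02,-0.003],"spin":0}
  ]
}}

```text
time: 1.4
tool_pos: [0.5775, 0.3067, 0.2459]
tcp_rot: [2.222, 2.22, 0.0]
wrist_force: [1.2, 0.6, 0.4]
width: 0.996
```

Request:
{"op": "play_rows", "data": {
  "series": [
    {"translation":[0,0,0],"spin":1},
    {"translation":[0,0,0],"spin":1},
    {"translation":[0,0,0],"spin":1},
    {"translation":[0,0,0],"spin":1},
    {"translation":[0,0,0],"spin":1}
  ]
}}

```text
time: 1.9
tool_pos: [0.5768, 0.3049, 0.2455]
tcp_rot: [2.653, 1.682, -0.0]
wrist_force: [-0.4, 0.3, 0.2]
width: 0.999
```

Request:
{"op": "play_rows", "data": {
  "series": [
    {"translation":[0,0,0],"spin":1},
    {"translation":[0,0,0],"spin":1},
    {"translation":[0,0,0],"spin":1},
    {"translation":[0,0,0],"spin":1},
    {"translation":[0,0,0],"spin":1}
  ]
}}

```text
time: 2.4
tool_pos: [0.5768, 0.3048, 0.2456]
tcp_rot: [2.954, 1.067, -0.0]
wrist_force: [-0.2, 0.7, 0.6]
width: 0.998
```

Request:
{"op": "play_rows", "data": {
  "series": [
    {"translation":[0,0,0],"spin":1},
    {"translation":[0,0,0],"spin":1},
    {"translation":[0,0,0],"spin":1},
    {"translation":[0,0,0],"spin":0.2},
    {"translation":[0,0,0],"spin":0}
  ]
}}

```text
time: 2.9
tool_pos: [0.5761, 0.3048, 0.2458]
tcp_rot: [3.073, 0.654, -0.0]
wrist_force: [0.4, -0.2, 0.4]
width: 0.997
```

```bash
python3 - <<'E'
from h import *
from scipy.spatial.transform import Rotation as Ro
im,c=snap('wrist','sp'); s=bot.read_state(); print(s['tool_pos'],Ro.from_rotvec(s['tcp_rot']).as_matrix().round(3),s['q'])
p=proj(c,[.5745,.3035,.13]); print(p)
x0=max(0,int(p[0])-90);y0=max(0,int(p[1])-70); print(x0,y0)
cv2.imwrite('pics/spc.png',cv2.resize(im[y0:y0+150,x0:x0+200],(800,600),interpolation=cv2.INTER_CUBIC))
h,ch=load('hub');g=cv2.cvtColor(h,cv2.COLOR_BGR2GRAY)
cen=(.4717,.0809)
for rr in(.0145,.0155):
    v=[g[tuple(np.round(proj(ch,[cen[0]+rr*np.cos(t),cen[1]+rr*np.sin(t),.07])[::-1]).astype(int))] for t in np.radians(np.arange(200,256,2))]
    print(v)
E
```

```text
[0.57586542 0.3048372  0.24587639] [[ 0.913  0.408 -0.   ]
 [ 0.408 -0.913 -0.   ]
 [-0.     0.    -1.   ]] [ 4.48648006e-01  2.11925568e-01  1.64062004e+00 -3.45238274e-05
  1.28928955e+00  1.59967643e+00]
[254.32956346 185.06944259]
164 115
[np.uint8(247), np.uint8(237), np.uint8(237), np.uint8(161), np.uint8(161), np.uint8(72), np.uint8(50), np.uint8(48), np.uint8(48), np.uint8(50), np.uint8(47), np.uint8(47), np.uint8(50), np.uint8(50), np.uint8(50), np.uint8(50), np.uint8(50), np.uint8(49), np.uint8(47), np.uint8(50), np.uint8(50), np.uint8(50), np.uint8(63), np.uint8(63), np.uint8(110), np.uint8(110), np.uint8(144), np.uint8(144)]
[np.uint8(239), np.uint8(247), np.uint8(215), np.uint8(215), np.uint8(103), np.uint8(72), np.uint8(43), np.uint8(43), np.uint8(42), np.uint8(47), np.uint8(46), np.uint8(48), np.uint8(48), np.uint8(49), np.uint8(48), np.uint8(48), np.uint8(47), np.uint8(47), np.uint8(47), np.uint8(43), np.uint8(43), np.uint8(43), np.uint8(43), np.uint8(69), np.uint8(69), np.uint8(137), np.uint8(151), np.uint8(151)]
```

View pics/spc.png

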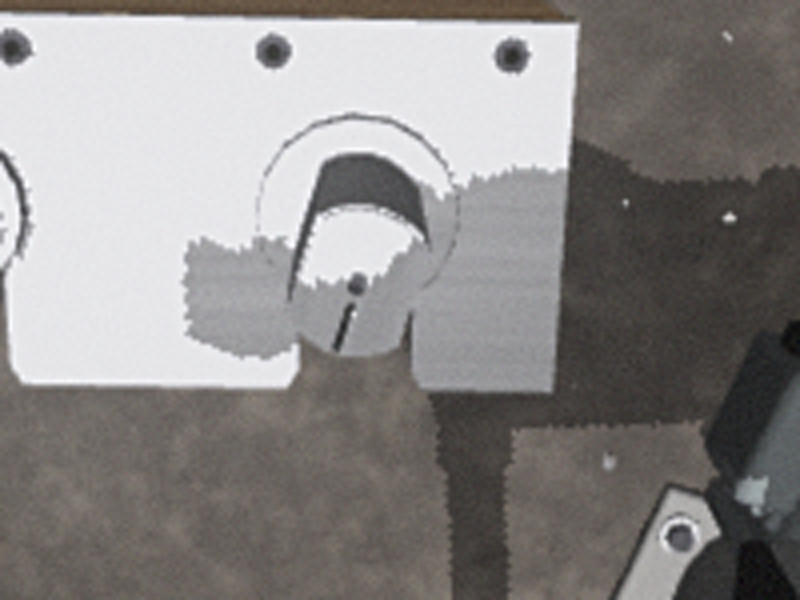

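The close view shows the keyed spindle's top face with its centre hole at crop (357,284) and the scribe line running to (337,348). The flats agree with the line. The key points to the rack's open front, slightly turned.

```bash
python3 - <<'E'
from h import *
im,c=load('sp')
P=lambda u,v,z: onz(c,164+u/4,115+v/4,z)[:2]
a=P(357,284,.14); b=P(337,348,.14); b2=P(352,307,.14); ang=lambda d:np.degrees(np.arctan2(d[1],d[0]))%360
print('top ctr',a,'scribe',ang(b-a),ang(b-b2))
# flange circle on z=.09: crop left(258,215) right(459,215) top(357,115)
L,Rr,T=P(258,212,.09),P(460,212,.09),P(357,115,.09); print('flange',(L+Rr)/2,np.linalg.norm(L-Rr),T)
print('flat edge left bottom/top',ang(P(293,300,.14)-P(322,205,.14)), ang(P(337,348,.14)-P(357,284,.14)))
q=[P(18,383,.084),P(553,391,.084),P(578,20,.084),P(0,13,.084)]
print('front edge',ang(q[1]-q[0]),'back',ang(q[2]-q[3]),'side',ang(q[1]-q[2]),q[2],q[1])
E
```

```text
top ctr [0.57636728 0.30535095] scribe 187.57473850510596 184.9838033684393
flange [0.57797457 0.30538686] 0.04757861991516276 [0.59881795 0.31523716]
flat edge left bottom/top 187.18573260228263 187.57473850510596
front edge 293.13469392255166 back 293.3866453635185 side 203.26532244784025 [0.63850971 0.27746405] [0.55396904 0.24111573]
```

Request:
{"op": "play_rows", "data": {
  "series": [
    {"translation":[0,0,0.01],"spin":1},
    {"translation":[0,0,0.01],"spin":1},
    {"translation":[0,0,0.01],"spin":1},
    {"translation":[0,0,0.01],"spin":0.5},
    {"translation":[0.001,0,0.01],"spin":0}
  ],
  "jaw": 0.2
}}

```text
time: 3.45
tool_pos: [0.5763, 0.3051, 0.1958]
tcp_rot: [-3.136, -0.18, -0.0]
wrist_force: [-0.3, 0.0, -1.0]
width: 0.599
```

```bash
python3 - <<'E'
from h import *
from scipy.spatial.transform import Rotation as Ro
im,c=snap('wrist','sp2'); s=bot.read_state(); R=Ro.from_rotvec(s['tcp_rot']).as_matrix(); print(s['tool_pos'],np.degrees(np.arctan2(R[1,0],R[0,0])),R[:,2])
p=proj(c,[.577,.3053,.14]); print(p)
x0=max(0,int(p[0])-130);y0=max(0,min(384-195,int(p[1])-80)); print(x0,y0)
cv2.imwrite('pics/sp2c.png',cv2.resize(im[y0:y0+195,x0:x0+260],(780,585),interpolation=cv2.INTER_CUBIC))
E
```

```text
[0.57542923 0.30462456 0.19357135] 6.602817747461368 [-0.00247772 -0.00130516 -0.99999608]
[254.04975263 208.93687264]
124 128
```

View pics/sp2c.png

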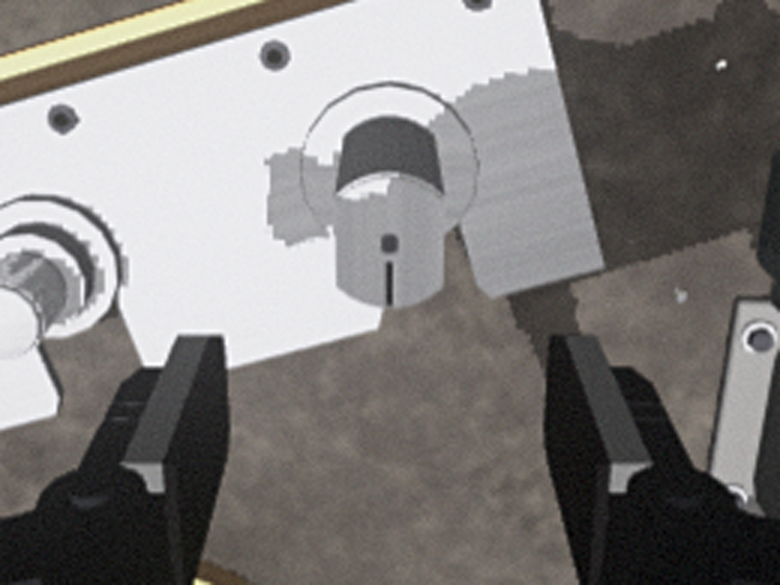

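The scribe line is now parallel to the tool's x axis. The centre hole at crop (389,243) matches the predicted axis, and the plain spindle at the left stays clear of the finger. I'll descend and grip.

Request:
{"op": "play_rows", "data": {
  "series": [
    {"translation":[0.001,0,0.02],"spin":0},
    {"translation":[0,0,0.02],"spin":0},
    {"translation":[0,0,0.02],"spin":0},
    {"translation":[0,0,0.02],"spin":0},
    {"translation":[0,0,0.02],"spin":0}
  ]
}}

```text
time: 4.0
tool_pos: [0.5774, 0.3053, 0.0957]
tcp_rot: [-3.136, -0.181, -0.001]
wrist_force: [0.2, 1.1, -0.8]
width: 0.6
```

Request:
{"op": "play_rows", "data": {
  "series": [
    {"translation":[0,0,0],"spin":0},
    {"translation":[0,0,0],"spin":0},
    {"translation":[0,0,0],"spin":0}
  ]
}}

```text
time: 4.3
tool_pos: [0.5781, 0.3057, 0.0979]
tcp_rot: [-3.136, -0.179, -0.004]
wrist_force: [-0.3, -0.4, -0.3]
width: 0.6
```

Request:
{"op": "play_rows", "data": {
  "series": [
    {"translation":[0,0,0],"spin":0},
    {"translation":[0,0,0],"spin":0},
    {"translation":[0,0,0],"spin":0},
    {"translation":[0,0,0],"spin":0},
    {"translation":[0,0,0],"spin":0}
  ],
  "jaw": -1,
  "force": 90
}}

```text
time: 4.8
tool_pos: [0.578, 0.3056, 0.0979]
tcp_rot: [-3.136, -0.178, -0.004]
wrist_force: [0.0, -0.8, 6.8]
width: 0.271
```

Request:
{"op": "play_rows", "data": {
  "series": [
    {"translation":[0,0,0],"spin":0},
    {"translation":[0,0,0],"spin":0},
    {"translation":[0,0,0],"spin":0}
  ]
}}

```text
time: 5.1
tool_pos: [0.578, 0.3056, 0.0979]
tcp_rot: [-3.136, -0.178, -0.004]
wrist_force: [-0.5, -1.0, 6.9]
width: 0.27
```

Request:
{"op": "play_rows", "data": {
  "series": [
    {"translation":[0,0,-0.001],"spin":0},
    {"translation":[0,0,0],"spin":0},
    {"translation":[0,0,0],"spin":0}
  ]
}}

```text
time: 5.4
tool_pos: [0.5778, 0.3055, 0.098]
tcp_rot: [-3.136, -0.178, -0.003]
wrist_force: [2.5, 0.3, 3.7]
width: 0.27
```

Request:
{"op": "play_rows", "data": {
  "series": [
    {"translation":[0,0,-0.001],"spin":0},
    {"translation":[0,0,-0.001],"spin":0},
    {"translation":[0,0,0],"spin":0},
    {"translation":[0,0,0],"spin":0}
  ]
}}

```text
time: 5.8
tool_pos: [0.5758, 0.3047, 0.098]
tcp_rot: [3.136, 0.178, -0.004]
wrist_force: [-0.1, -0.5, -3.3]
width: 0.273
```

Request:
{"op": "play_rows", "data": {
  "series": [
    {"translation":[0,0,-0.001],"spin":0},
    {"translation":[0,0,0],"spin":0},
    {"translation":[0,0,0],"spin":0}
  ]
}}

```text
time: 6.1
tool_pos: [0.5765, 0.305, 0.0997]
tcp_rot: [3.136, 0.178, -0.002]
wrist_force: [1.1, -0.7, -4.9]
width: 0.267
```

```bash
python3 - <<'E'
from h import *
from scipy.spatial.transform import Rotation as Ro
im,c=snap('wrist','g1'); im2,c2=snap('side','g1s'); s=bot.read_state(); R=Ro.from_rotvec(s['tcp_rot']).as_matrix(); print(s,R.round(4))
p=proj(c2,[.577,.3053,.1]); print(p); x,y=map(int,p)
cv2.imwrite('pics/g1c.png',np.hstack([cv2.resize(im[100:384,60:460],(420,298)),cv2.resize(im2[y-45:y+45,x-55:x+55],(364,298),interpolation=cv2.INTER_CUBIC)]))
E
```

```text
{'time': 6.2, 'q': array([4.48430977e-01, 3.28478408e-01, 1.77504273e+00, 1.07071060e-05,
       1.03877716e+00, 1.90572865e+00]), 'joint_vel': array([-1.73246678e-04, -3.75375596e-04, -4.53231267e-03, -1.91171512e-03,
       -1.88378735e-03, -3.62379310e-05]), 'joint_torque': array([ 4.92813080e-03, -5.43608201e+01, -3.53486860e+01,  2.82386492e-03,
        2.06052832e-02, -1.97395201e-05]), 'tool_pos': array([0.57669932, 0.30509796, 0.09995661]), 'tcp_rot': array([ 3.13627517e+00,  1.78164261e-01, -1.02992305e-03]), 'wrist_force': array([-0.42279291, -0.64436093, -5.57191951]), 'torque': array([0.01691765, 0.0206993 , 0.03445604]), 'width': 0.2712986800442544} [[ 9.936e-01  1.132e-01 -6.000e-04]
 [ 1.132e-01 -9.936e-01 -3.000e-04]
 [-7.000e-04  2.000e-04 -1.000e+00]]
[276.90114452 178.97958226]
```

View pics/g1c.png

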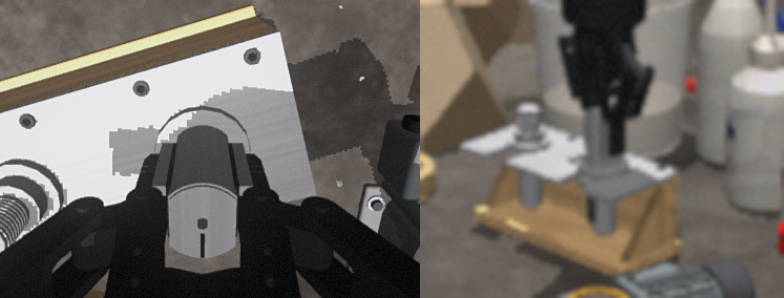

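The grip is good: the flats are between the pads, the opening is 23 mm, and 5.5 N hangs in the hand. I'll draw it level along the rack's -x.

Request:
{"op": "play_rows", "data": {
  "series": [
    {"translation":[-0.0057,0.0017,0.0005],"spin":0},
    {"translation":[-0.0057,0.0017,0],"spin":0},
    {"translation":[-0.0057,0.0017,0],"spin":0},
    {"translation":[-0.0057,0.0017,0],"spin":0},
    {"translation":[-0.0057,0.0017,0],"spin":0}
  ]
}}

```text
time: 6.7
tool_pos: [0.549, 0.2933, 0.0999]
tcp_rot: [3.137, 0.178, -0.0]
wrist_force: [-0.5, 0.5, -4.5]
width: 0.269
```

Request:
{"op": "play_rows", "data": {
  "series": [
    {"translation":[-0.0096,0.0029,0],"spin":0},
    {"translation":[-0.0096,0.0029,0],"spin":0},
    {"translation":[-0.0096,0.0029,0],"spin":0},
    {"translation":[-0.0096,0.0029,0],"spin":0},
    {"translation":[-0.0096,0.0029,0],"spin":0}
  ]
}}

```text
time: 7.2
tool_pos: [0.5027, 0.2733, 0.0998]
tcp_rot: [-3.137, -0.178, -0.0]
wrist_force: [0.8, -0.5, -4.7]
width: 0.269
```

Request:
{"op": "play_rows", "data": {
  "series": [
    {"translation":[-0.0096,0.0029,0],"spin":0},
    {"translation":[-0.0096,0.0029,0],"spin":0},
    {"translation":[0,0,0],"spin":0}
  ]
}}

```text
time: 7.5
tool_pos: [0.4834, 0.265, 0.0994]
tcp_rot: [3.136, 0.178, -0.003]
wrist_force: [-0.2, 0.9, -4.0]
width: 0.271
```

Request:
{"op": "play_rows", "data": {
  "series": [
    {"translation":[0,0,-0.016],"spin":0},
    {"translation":[0,0,-0.016],"spin":0},
    {"translation":[0,0,-0.016],"spin":0},
    {"translation":[0,0,-0.016],"spin":0},
    {"translation":[0,0,-0.016],"spin":0}
  ]
}}

```text
time: 8.0
tool_pos: [0.4855, 0.2659, 0.1805]
tcp_rot: [-3.136, -0.178, -0.001]
wrist_force: [0.2, 0.6, -4.7]
width: 0.27
```

Request:
{"op": "play_rows", "data": {
  "series": [
    {"translation":[-0.0065,0.036,0],"spin":0},
    {"translation":[-0.0065,0.036,0],"spin":0},
    {"translation":[-0.0065,0.036,0],"spin":0},
    {"translation":[-0.0065,0.036,0],"spin":0},
    {"translation":[-0.0065,0.036,0],"spin":0}
  ]
}}

```text
time: 8.5
tool_pos: [0.4734, 0.082, 0.1801]
tcp_rot: [3.136, 0.179, 0.002]
wrist_force: [0.7, -0.5, -4.7]
width: 0.267
```

Request:
{"op": "play_rows", "data": {
  "series": [
    {"translation":[0,0,0],"spin":-1},
    {"translation":[0,0,0],"spin":-1},
    {"translation":[0,0,0],"spin":-1},
    {"translation":[0,0,0],"spin":-1},
    {"translation":[0,0,0],"spin":-1}
  ]
}}

```text
time: 9.0
tool_pos: [0.4736, 0.0832, 0.18]
tcp_rot: [3.022, 0.858, 0.002]
wrist_force: [0.2, -0.1, -4.5]
width: 0.272
```

Request:
{"op": "play_rows", "data": {
  "series": [
    {"translation":[0,0,0],"spin":-1},
    {"translation":[0,0,0],"spin":0},
    {"translation":[0,0,0],"spin":0},
    {"translation":[0,0,0],"spin":0},
    {"translation":[0,0,0],"spin":0}
  ]
}}

```text
time: 9.5
tool_pos: [0.4733, 0.0833, 0.1798]
tcp_rot: [-2.984, -0.983, -0.0]
wrist_force: [0.2, 0.2, -5.0]
width: 0.266
```

```bash
cat > st.py <<'E'
from h import *
from scipy.spatial.transform import Rotation as Ro
def st():
    s=bot.read_state(); R=Ro.from_rotvec(s['tcp_rot']).as_matrix(); print('t',s['time'],s['tool_pos'].round(4),'yawx',round(np.degrees(np.arctan2(R[1,0],R[0,0])),2),'z',R[:,2].round(4),'F',s['wrist_force'].round(1),'w',round(s['width'],3),'q6',s['q'][5].round(3)); return s,R
E
python3 - <<'E'
from st import *
s,R=st(); im,c=snap('wrist','h1'); im2,c2=snap('side','h1s');im3,c3=snap('scene','h1c')
x,y=map(int,proj(c2,[.4717,.0809,.1])); x3,y3=map(int,proj(c3,[.4717,.0809,.1]))
p=proj(c,[.4717,.0809,.22]); print(p,(x,y),(x3,y3))
f=lambda i,x,y,a,b: cv2.resize(i[y-b:y+b,x-a:x+a],(400,300),interpolation=cv2.INTER_CUBIC)
py=int(min(max(p[1],75),384-75));px=int(p[0])
cv2.imwrite('pics/h1all.png',np.vstack([np.hstack([f(im,px,py,100,75),f(im2,x,y-10,60,45)]),np.hstack([f(im3,x3,y3,60,45),cv2.resize(im,(400,300))])]))
E
```

```text
t 9.5 [0.4733 0.0833 0.1798] yawx 36.45 z [ 1.e-04  0.e+00 -1.e+00] F [ 0.2  0.2 -5. ] w 0.266 q6 1.057
[257.61597659 314.64313776] (274, 214) (317, 158)
```

View pics/h1all.png

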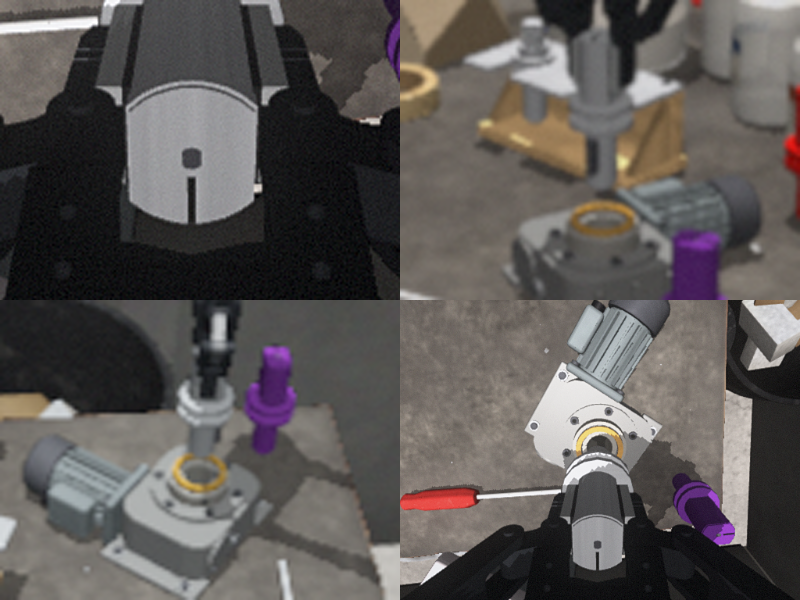

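The wrist view shows the spindle centred between the pads: the hole is at about wrist px (252.5,313) and the scribe line is straight. The side and scene views show its nose just above the hub ring. The key is visible in the side view, facing the side camera. Now I'll compare the two axes.

```bash
python3 - <<'E'
from st import *
from scipy.optimize import least_squares
im,c=load('h1'); s,R=st()
for z in(.220,.2225,.225): print('spindle axis',onz(c,252.5,313,z)[:2])
def ringfit(im,c,box):
    hsv=cv2.cvtColor(im,cv2.COLOR_BGR2HSV); m=cv2.inRange(hsv,(12,110,60),(35,255,255)); k=np.zeros_like(m);x0,x1,y0,y1=box;k[y0:y1,x0:x1]=m[y0:y1,x0:x1]
    cn=np.vstack([q for q in cv2.findContours(k,cv2.RETR_EXTERNAL,cv2.CHAIN_APPROX_NONE)[0] if len(q)>6])[:,0].astype(float)
    W=np.array([onz(c,*p,.076)[:2] for p in cn]); 
    f=least_squares(lambda o:np.hypot(*(W-o).T)-.0238,[.4717,.0809],loss='cauchy',f_scale=.0005); return f.x,len(W),np.median(abs(f.fun))
print('ring wrist now',ringfit(im,c,(200,340,150,215)))
for n in('scene','side'):
    a,cc=load(n+'0'); u,v=map(int,proj(cc,[.4717,.0809,.076])); print(n,ringfit(a,cc,(u-25,u+25,v-25,v+25)))
# spindle axis from scene/side: shank lower edge midpoint column, printed at nose height
for n in('h1c','h1s'):
    a,cc=load(n); print(n,proj(cc,[.4733,.0833,.105]),proj(cc,[.4733,.0833,.145]))
print('key dir check top wrist', [onz(c,252.5,313,.2225)[:2], onz(c,157+191/2,234+222/2,.2225)[:2]])
E
```

```text
t 9.65 [0.4733 0.0833 0.1798] yawx 36.48 z [ 1.e-04  0.e+00 -1.e+00] F [ 1.   0.1 -4. ] w 0.267 q6 1.056
spindle axis [0.47115375 0.08290063]
spindle axis [0.47280229 0.08412263]
spindle axis [0.47445082 0.08534463]
ring wrist now (array([0.4718105 , 0.08073759]), 195, np.float64(0.0005657091160108617))
scene (array([0.47058565, 0.08184716]), 38, np.float64(0.0009286968794692211))
side (array([0.47023023, 0.07857106]), 189, np.float64(0.07864042124766249))
h1c [316.49157049 157.30329149] [317.70328311 147.44786875]
h1s [274.67982654 212.63708612] [274.55475958 197.94664699]
key dir check top wrist [array([0.47280229, 0.08412263]), array([0.46092707, 0.07533596])]
```

Request:
{"op": "play_rows", "data": {
  "series": [
    {"translation":[-0.0028,0.0016,0],"spin":0},
    {"translation":[0,0,0.008],"spin":0},
    {"translation":[0,0,0.008],"spin":0},
    {"translation":[0,0,0.008],"spin":0},
    {"translation":[0,0,0],"spin":0}
  ]
}}

```text
time: 10.15
tool_pos: [0.4703, 0.0801, 0.1536]
tcp_rot: [-2.983, -0.983, 0.006]
wrist_force: [-0.8, -1.0, -5.7]
width: 0.272
```

Request:
{"op": "play_rows", "data": {
  "series": [
    {"translation":[0,0,0.003],"spin":0},
    {"translation":[0,0,0.003],"spin":0},
    {"translation":[0,0,0.002],"spin":0},
    {"translation":[0,0,0.002],"spin":0},
    {"translation":[0,0,0],"spin":0}
  ]
}}

```text
time: 10.65
tool_pos: [0.4718, 0.0803, 0.1456]
tcp_rot: [-2.984, -0.984, 0.001]
wrist_force: [0.2, -0.4, -3.7]
width: 0.271
```

Request:
{"op": "play_rows", "data": {
  "series": [
    {"translation":[0,0,0.002],"spin":0},
    {"translation":[0,0,0.002],"spin":0},
    {"translation":[0,0,0.002],"spin":0},
    {"translation":[0,0,0],"spin":0}
  ]
}}

```text
time: 11.05
tool_pos: [0.4716, 0.0803, 0.1394]
tcp_rot: [-2.983, -0.984, 0.001]
wrist_force: [-0.3, 0.0, -5.5]
width: 0.266
```

Request:
{"op": "play_rows", "data": {
  "series": [
    {"translation":[0,0,0.002],"spin":0},
    {"translation":[0,0,0.002],"spin":0},
    {"translation":[0,0,0],"spin":0}
  ]
}}

```text
time: 11.35
tool_pos: [0.4717, 0.0802, 0.1354]
tcp_rot: [-2.983, -0.984, 0.001]
wrist_force: [-0.3, 0.9, -4.8]
width: 0.268
```

Request:
{"op": "play_rows", "data": {
  "series": [
    {"translation":[0,0,0.0015],"spin":0},
    {"translation":[0,0,0.0015],"spin":0},
    {"translation":[0,0,0],"spin":0},
    {"translation":[0,0,0],"spin":0}
  ]
}}

```text
time: 11.75
tool_pos: [0.4723, 0.0802, 0.1328]
tcp_rot: [2.983, 0.984, 0.001]
wrist_force: [1.9, -1.6, -6.0]
width: 0.267
```

Request:
{"op": "play_rows", "data": {
  "series": [
    {"translation":[0,0,0.0015],"spin":0},
    {"translation":[0,0,0],"spin":0},
    {"translation":[0,0,0],"spin":0}
  ]
}}

```text
time: 12.05
tool_pos: [0.4724, 0.0802, 0.1316]
tcp_rot: [2.983, 0.984, 0.001]
wrist_force: [1.4, -1.3, -2.8]
width: 0.276
```

The key has begun to bear on the hub face, with the upward force rising. Now I'll turn it toward the keyway with a light push.

Request:
{"op": "play_rows", "data": {
  "series": [
    {"translation":[0,0,0.001],"spin":-0.5},
    {"translation":[0,0,0.0005],"spin":-0.5},
    {"translation":[0,0,0],"spin":-0.4},
    {"translation":[0,0,0],"spin":0}
  ]
}}

```text
time: 12.45
tool_pos: [0.472, 0.0803, 0.1299]
tcp_rot: [2.918, 1.164, 0.0]
wrist_force: [-0.9, -2.1, -6.2]
width: 0.273
```

Request:
{"op": "play_rows", "data": {
  "series": [
    {"translation":[0,0,0],"spin":-0.5},
    {"translation":[0,0,0.001],"spin":-0.4},
    {"translation":[0,0,0.001],"spin":0},
    {"translation":[0,0,0],"spin":0}
  ]
}}

```text
time: 12.85
tool_pos: [0.4714, 0.0803, 0.1272]
tcp_rot: [-2.87, -1.276, 0.002]
wrist_force: [0.3, 1.2, -7.5]
width: 0.266
```

Request:
{"op": "play_rows", "data": {
  "series": [
    {"translation":[0,0,0.002],"spin":0},
    {"translation":[0,0,0.002],"spin":0},
    {"translation":[0,0,0],"spin":0}
  ]
}}

```text
time: 13.15
tool_pos: [0.4713, 0.08, 0.1231]
tcp_rot: [-2.87, -1.278, 0.002]
wrist_force: [-0.9, -1.9, -5.9]
width: 0.259
```

Request:
{"op": "play_rows", "data": {
  "series": [
    {"translation":[0,0,0.002],"spin":0},
    {"translation":[0,0,0.003],"spin":0},
    {"translation":[0,0,0.003],"spin":0},
    {"translation":[0,0,0.002],"spin":0},
    {"translation":[0,0,0],"spin":0}
  ]
}}

```text
time: 13.65
tool_pos: [0.472, 0.0801, 0.1174]
tcp_rot: [2.87, 1.278, -0.002]
wrist_force: [-11.7, -3.6, 21.8]
width: 0.26
```

Request:
{"op": "play_rows", "data": {
  "series": [
    {"translation":[0,0,0.003],"spin":0},
    {"translation":[0,0,0.003],"spin":0},
    {"translation":[0,0,0.001],"spin":0},
    {"translation":[0,0,0],"spin":0}
  ]
}}

```text
time: 14.05
tool_pos: [0.4735, 0.0809, 0.1168]
tcp_rot: [-2.87, -1.278, -0.002]
wrist_force: [-26.5, -3.0, 59.9]
width: 0.261
```

Request:
{"op": "play_rows", "data": {
  "series": [
    {"translation":[0,0,-0.004],"spin":0},
    {"translation":[0,0,-0.003],"spin":0},
    {"translation":[0,0,-0.002],"spin":0},
    {"translation":[0,0,0],"spin":0},
    {"translation":[0,0,0],"spin":0}
  ]
}}

```text
time: 14.55
tool_pos: [0.4726, 0.0806, 0.1179]
tcp_rot: [-2.87, -1.278, -0.003]
wrist_force: [-5.4, -1.6, 9.0]
width: 0.26
```

```bash
python3 - <<'E'
from st import *
s,R=st(); im,c=snap('wrist','j1'); im2,c2=snap('side','j1s');im3,c3=snap('scene','j1c')
x,y=map(int,proj(c2,[.4717,.0809,.1])); x3,y3=map(int,proj(c3,[.4717,.0809,.1]))
f=lambda i,x,y,a,b: cv2.resize(i[y-b:y+b,x-a:x+a],(400,300),interpolation=cv2.INTER_CUBIC)
cv2.imwrite('pics/j1all.png',np.vstack([np.hstack([f(im,252,309,100,75),f(im2,x,y,40,30)]),np.hstack([f(im3,x3,y3,40,30),cv2.resize(im,(400,300))])]))
E
```

```text
t 14.55 [0.4726 0.0806 0.1179] yawx 48.0 z [ 1.5e-03  7.0e-04 -1.0e+00] F [-5.4 -1.6  9. ] w 0.26 q6 0.849
```

View pics/j1all.png

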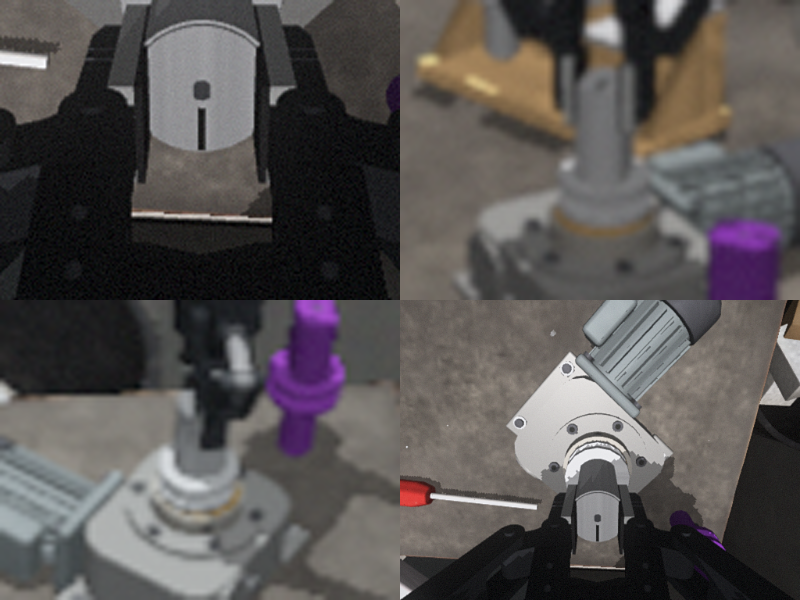

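That was a jam at 60 N, which I've backed off. The picture shows the collar close above the gold ring, and the top face lower in the pads than before: the hole has moved to wrist px (252.5,279). So the spindle has slipped down in the grip. I'll quantify the heights.

```bash
python3 - <<'E'
from st import *
s,R=st()
im,c=load('j1')
for z in np.arange(.13,.172,.005): print('wrist hole',round(z,3),onz(c,252.5,279,z)[:2].round(4))
# flat width -> depth
for z in(.135,.14,.145,.15,.155,.16): 
    a=onz(c,152+147/2,234+100/2,z);b=onz(c,152+256/2,234+100/2,z);print(round(z,3),'flatw',np.linalg.norm(a-b).round(4),end=' ')
im0,c0=load('h1');a=onz(c0,157+127/2,234+165/2,.2225);b=onz(c0,157+258/2,234+165/2,.2225);print('\nbefore',np.linalg.norm(a-b))
for n in('j1s','j1c'):
    a,cc=load(n)
    for z in(.07,.071,.076,.116,.121,.14,.146): print(n,z,proj(cc,[.4717,.0809,z]).round(1),end=' ')
    u,v=map(int,proj(cc,[.4717,.0809,.076])); print()
    print(a[v-18:v+22,u].tolist())
E
```

```text
t 14.7 [0.4726 0.0806 0.1179] yawx 48.0 z [ 1.3e-03  7.0e-04 -1.0e+00] F [-5.5 -1.5  8.4] w 0.261 q6 0.849
wrist hole 0.13 [0.4681 0.0768]
wrist hole 0.135 [0.4704 0.0793]
wrist hole 0.14 [0.4726 0.0818]
wrist hole 0.145 [0.4749 0.0844]
wrist hole 0.15 [0.4771 0.0869]
wrist hole 0.155 [0.4794 0.0894]
wrist hole 0.16 [0.4816 0.0919]
wrist hole 0.165 [0.4839 0.0944]
wrist hole 0.17 [0.4861 0.0969]
0.135 flatw 0.0244 0.14 flatw 0.0234 0.145 flatw 0.0224 0.15 flatw 0.0215 0.155 flatw 0.0205 0.16 flatw 0.0195 
before 0.024196275608694234
j1s 0.07 [274.6 225.7] j1s 0.071 [274.6 225.3] j1s 0.076 [274.6 223.6] j1s 0.116 [274.4 209.1] j1s 0.121 [274.4 207.3] j1s 0.14 [274.4 200.3] j1s 0.146 [274.3 198. ] 
[[114, 112, 112], [115, 114, 113], [116, 114, 113], [114, 113, 112], [114, 112, 112], [114, 111, 113], [114, 112, 113], [113, 112, 112], [113, 111, 113], [114, 112, 111], [112, 111, 111], [114, 112, 113], [113, 111, 113], [113, 113, 114], [115, 113, 113], [114, 113, 113], [117, 116, 117], [117, 116, 117], [112, 111, 111], [108, 107, 107], [113, 113, 113], [119, 119, 118], [123, 121, 121], [1
[... 352 characters left out ...]
.9 153.2] j1c 0.14 [318.5 148.5] j1c 0.146 [318.7 147. ] 
[[28, 24, 24], [45, 41, 39], [44, 41, 38], [57, 56, 51], [49, 48, 45], [64, 64, 59], [86, 86, 82], [97, 97, 95], [103, 102, 98], [99, 96, 94], [96, 94, 92], [97, 96, 94], [100, 99, 96], [114, 113, 109], [118, 116, 112], [118, 116, 113], [119, 117, 113], [118, 115, 112], [137, 135, 131], [206, 204, 199], [220, 217, 213], [168, 165, 161], [141, 139, 134], [156, 153, 149], [161, 159, 155], [118, 134, 143], [146, 162, 168], [125, 133, 137], [97, 101, 100], [98, 102, 102], [163, 163, 161], [177, 178, 175], [178, 179, 176], [153, 153, 150], [120, 121, 118], [164, 164, 162], [177, 178, 175], [177, 178, 175], [176, 177, 175], [177, 178, 175]]
```

```bash
python3 - <<'E'
from st import *
for n0,n1 in(('side0','j1s'),('scene0','j1c')):
    a,cc=load(n0);b,_=load(n1)
    o=-np.array(cc['R']).T@np.array(cc['t']); h=np.array([.4717,.0809]); d=o[:2]-h; d/=np.linalg.norm(d); e=h+.024*d
    print(n0,'near rim rows z=.076,.071,.070; collar top .082,.077:',[proj(cc,[*e,z]).round(1).tolist() for z in(.076,.071,.07,.082,.077)])
    u,v=map(int,proj(cc,[*e,.073]))
    for im in(a,b):
        p=im[v-8:v+9,u-3:u+4].astype(float).mean(1); print([(v-8+i,int(q[2]-q[0]),int(q.mean())) for i,q in enumerate(p)])
E
```

```text
side0 near rim rows z=.076,.071,.070; collar top .082,.077: [[274.6, 228.0], [274.6, 229.8], [274.6, 230.2], [274.6, 225.8], [274.6, 227.7]]
[(221, 83, 106), (222, 30, 103), (223, 8, 123), (224, 8, 120), (225, 7, 93), (226, 17, 92), (227, 71, 115), (228, 103, 118), (229, 62, 104), (230, 19, 118), (231, 7, 121), (232, 7, 98), (233, 6, 90), (234, 6, 89), (235, 6, 92), (236, 4, 117), (237, 3, 139)]
[(221, 0, 116), (222, -1, 115), (223, -1, 109), (224, -1, 109), (225, -1, 113), (226, -1, 119), (227, -1, 117), (228, 2, 112), (229, 24, 101), (230, 48, 90), (231, 25, 92), (232, 8, 90), (233, 6, 89), (234, 7, 90), (235, 6, 89), (236, 3, 86), (237, 1, 84)]
scene0 near rim rows z=.076,.071,.070; collar top .082,.077: [[315.8, 169.6], [315.7, 170.8], [315.7, 171.0], [316.0, 168.2], [315.9, 169.4]]
[(162, 4, 164), (163, 4, 130), (164, 4, 107), (165, 4, 105), (166, 9, 109), (167, 29, 118), (168, 94, 142), (169, 104, 137), (170, 44, 135), (171, 6, 163), (172, 4, 130), (173, 2, 94), (174, 2, 110), (175, -1, 163), (176, -1, 171), (177, -2, 171), (178, -2, 143)]
[(162, -5, 128), (163, -6, 165), (164, -6, 199), (165, -7, 200), (166, -6, 154), (167, -6, 141), (168, -6, 160), (169, -6, 148), (170, 17, 128), (171, 14, 152), (172, 7, 124), (173, 2, 93), (174, 1, 109), (175, -2, 163), (176, -2, 170), (177, -2, 170), (178, -2, 142)]
```

The ring's near rim now sits about 1 mm above the face in both views, so the collar is pressing it fully down. The stiffness rise and the 13 N balance agree with that. I'll push moderately more and hold, staying under 40 N.

Request:
{"op": "play_rows", "data": {
  "series": [
    {"translation":[0,0,0.001],"spin":0},
    {"translation":[0,0,0.001],"spin":0},
    {"translation":[0,0,0.001],"spin":0},
    {"translation":[0,0,0],"spin":0},
    {"translation":[0,0,0],"spin":0}
  ],
  "force": 110
}}

```text
time: 15.2
tool_pos: [0.4729, 0.0807, 0.1172]
tcp_rot: [-2.87, -1.278, -0.002]
wrist_force: [-11.4, -1.5, 23.0]
width: 0.258
```

Request:
{"op": "play_rows", "data": {
  "series": [
    {"translation":[0,0,0],"spin":0},
    {"translation":[0,0,0],"spin":0},
    {"translation":[0,0,0],"spin":0},
    {"translation":[0,0,0],"spin":0},
    {"translation":[0,0,0],"spin":0}
  ]
}}

```text
time: 15.7
tool_pos: [0.4729, 0.0807, 0.1172]
tcp_rot: [-2.87, -1.278, -0.002]
wrist_force: [-12.3, -1.7, 24.7]
width: 0.254
```

```bash
python3 - <<'E'
from st import *
s,R=st(); im,c=snap('wrist','k1'); im2,c2=snap('side','k1s');im3,c3=snap('scene','k1c')
for b,u,v in((im2,274,229),(im3,315,170)):
    p=b[v-4:v+6,u-3:u+4].astype(float).mean(1); print([(v-4+i,int(q[2]-q[0]),int(q.mean())) for i,q in enumerate(p)])
f=lambda i,x,y,a,b: cv2.resize(i[y-b:y+b,x-a:x+a],(400,300),interpolation=cv2.INTER_CUBIC)
cv2.imwrite('pics/k1all.png',np.vstack([np.hstack([f(im,252,309,100,75),f(im2,274,215,32,24)]),np.hstack([f(im3,317,160,32,24),f(im2,274,190,120,90)])]))
E
```

```text
t 15.7 [0.4729 0.0807 0.1172] yawx 48.0 z [ 1.4e-03  7.0e-04 -1.0e+00] F [-12.3  -1.7  24.7] w 0.254 q6 0.849
[(225, -2, 111), (226, -1, 118), (227, -1, 120), (228, 1, 115), (229, 19, 103), (230, 40, 93), (231, 24, 92), (232, 9, 90), (233, 7, 90), (234, 7, 90)]
[(166, -6, 152), (167, -5, 139), (168, -6, 160), (169, -6, 160), (170, 7, 136), (171, 12, 151), (172, 7, 124), (173, 2, 93), (174, 2, 110), (175, -1, 163)]
```

View pics/k1all.png

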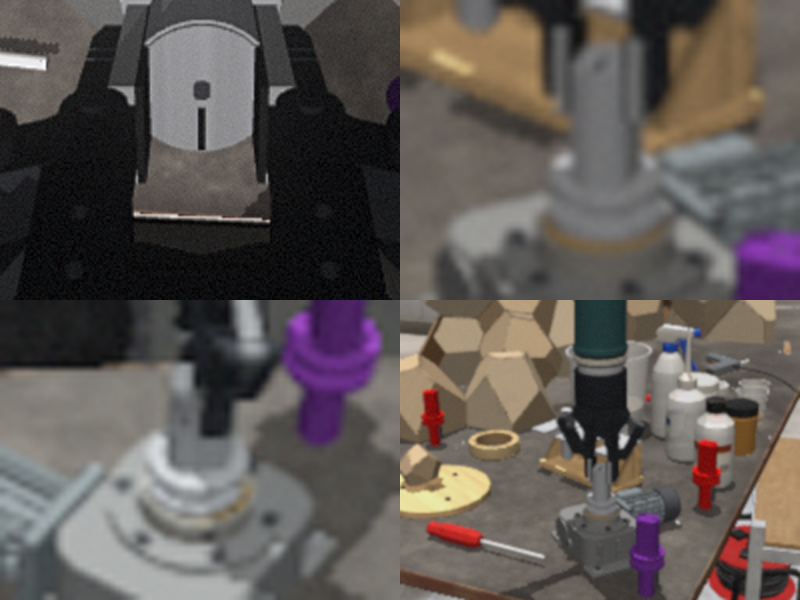

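Pressed home and stable at about 24 N. The plain spindle, the look-alikes and the surroundings are untouched. A side load of 12 N remains, so I'll relieve it by about 1.5 mm and see whether any travel was being held back by wedging.

Request:
{"op": "play_rows", "data": {
  "series": [
    {"translation":[-0.001,-0.001,0],"spin":0},
    {"translation":[0,0,0],"spin":0.2},
    {"translation":[0,0,0],"spin":-0.4},
    {"translation":[0,0,0],"spin":0.2},
    {"translation":[0,0,0],"spin":0}
  ]
}}

```text
time: 16.35
tool_pos: [0.4729, 0.0805, 0.1173]
tcp_rot: [2.869, 1.277, 0.007]
wrist_force: [-7.1, -2.8, 19.0]
width: 0.257
```

Request:
{"op": "play_rows", "data": {
  "series": [
    {"translation":[0,0,0.001],"spin":0},
    {"translation":[0,0,0],"spin":0},
    {"translation":[0,0,0],"spin":0},
    {"translation":[0,0,0],"spin":0},
    {"translation":[0,0,0],"spin":0}
  ]
}}

```text
time: 16.85
tool_pos: [0.473, 0.0805, 0.1172]
tcp_rot: [2.869, 1.277, 0.007]
wrist_force: [-9.5, -3.0, 25.4]
width: 0.257
```

```bash
python3 - <<'E'
from st import *
s,R=st(); print(s['torque']); im2,c2=snap('side','l1s');im3,c3=snap('scene','l1c')
for b,u,v in((im2,274,229),(im3,315,170)):
    p=b[v-4:v+6,u-3:u+4].astype(float).mean(1); print([(v-4+i,int(q[2]-q[0]),int(q.mean())) for i,q in enumerate(p)])
E
```

```text
t 16.85 [0.473  0.0805 0.1172] yawx 48.01 z [ 4.6e-03  5.0e-04 -1.0e+00] F [-9.5 -3.  25.4] w 0.257 q6 0.85
[-0.3871205   1.88517511  0.12261376]
[(225, -1, 110), (226, -1, 118), (227, -1, 120), (228, 0, 116), (229, 19, 103), (230, 40, 93), (231, 24, 91), (232, 9, 91), (233, 7, 89), (234, 6, 90)]
[(166, -6, 150), (167, -6, 136), (168, -6, 159), (169, -6, 156), (170, 13, 135), (171, 13, 152), (172, 7, 124), (173, 3, 93), (174, 2, 109), (175, -1, 163)]
```

Request:
{"op": "play_rows", "data": {
  "series": [
    {"translation":[0.001,0.001,0],"spin":0},
    {"translation":[0,0,0],"spin":0},
    {"translation":[0,0,0],"spin":0},
    {"translation":[0,0,0],"spin":0},
    {"translation":[0,0,0],"spin":0}
  ]
}}

```text
time: 17.45
tool_pos: [0.4733, 0.0805, 0.1172]
tcp_rot: [2.869, 1.278, 0.003]
wrist_force: [-13.3, -2.5, 28.7]
width: 0.258
```

```bash
python3 - <<'E'
from st import *
s,R=st(); im2,c2=snap('side','m1s');im3,c3=snap('scene','m1c')
for b,u,v in((im2,274,229),(im3,315,170)):
    p=b[v-2:v+4,u-3:u+4].astype(float).mean(1); print([(v-2+i,int(q[2]-q[0])) for i,q in enumerate(p)])
s,R=st()
if 15<s['wrist_force'][2]<38: print(bot.finish_job())
E
```

```text
t 17.45 [0.4733 0.0805 0.1172] yawx 48.01 z [ 2.1e-03  3.0e-04 -1.0e+00] F [-13.3  -2.5  28.7] w 0.258 q6 0.849
[(227, -2), (228, 0), (229, 18), (230, 40), (231, 24), (232, 9)]
[(168, -6), (169, -6), (170, 14), (171, 13), (172, 7), (173, 2)]
t 17.55 [0.4733 0.0805 0.1172] yawx 48.01 z [ 2.e-03  3.e-04 -1.e+00] F [-14.2  -3.2  28.1] w 0.253 q6 0.849
the job is handed in; nothing more can be done
None
```

I handed the job in at 17.55 s with the keyed spindle in the hub, the ring pressed down and the gripper still holding. I drew the spindle level out of its slot and put its nose into the hub. I then turned it about 12° until the key dropped into the keyway, and pushed the collar down onto the ring. The plain spindle and the look-alikes were not touched.

**Last checks:**
- **Push:** the hand pushed steadily with about 28 N. The ring needs 13 N at its stop, less the spindle's 4 to 6 N weight.
- **Contact:** the height held at 0.1172 m whether I pushed with 19 or 28 N, so the collar is on a hard stop.
- **Ring:** both fixed cameras put its near edge about 1 mm above the hub face, which is fully down. They resolve only about 1 to 2 mm, so this rests on the force and stiffness too.
- **Grip:** the jaws are still closed on the flats, with about 21 to 22 mm of opening and the grip force set to 110 N.

**What went wrong or disagreed:**
- **Slip in the grip:** the spindle slid down about 15 to 19 mm in the jaws around the turning step. I don't know why. The pads now hold roughly the upper 23 mm of the top part, not its middle; I did not regrip.
- **Overshoot:** because of that slip, one push met the stop early and reached about 60 N at the wrist. That is below the 120 N wrist limit, and I backed off. The load went through the gripped spindle, so I don't believe the arm or gripper body touched anything, but I could not check the 40 N limit directly.
- **Side load:** about 14 N of sideways force remained at hand-in. Easing it briefly gave no further downward travel.

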